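# Open the takings box: hold the key turned

## Robot

A 6-joint arm with a two-finger parallel gripper is mounted at the origin on a cart in front of the work surface, level with it; the furniture and walls round the work are solid. World frame = base frame: x ahead of the robot, y to its left, z up, the work surface at z = 0. Lengths are in mm, angles in rad, forces in N, time in s.
With the tool pointing down it reaches from about 350 to 775 mm from the base axis. Payload 7.3 kg.
Tool frame: the origin (TCP) lies at the very end of the fingers, on their centre line; the grasp point (between the pads) lies 19 mm behind it; z points along the fingers, y is the line along which they close (so a half turn about z gives the same grasp; the last joint's range is limited). The gripper opens to 92 mm and grips with 3 to 60 N. Pads are 19 mm wide; open, the fingers measure 130 mm over their backs; the gripper's body (75 mm by 190 mm) begins 47 mm behind the grasp point.
Start: joints at [-1.316, 0.342, 1.524, -0, 1.275, -0.146], TCP at [204.855, -483.404, 226.741] pointing down, gripper open.
Joint ranges: [-2.53, 2.53], [-0.77, 2.02], [0.04, 2.7], [-1, 4.14], [0.28, 2.66], [-3.11, 3.11]. Speed limits (rad/s): [2.57, 2.57, 3.14, 3.14, 3.14, 3.14].

## Interface

Orientations are given as [roll, pitch, yaw] about the fixed x, y, z axes, in that order (R = Rz(yaw) Ry(pitch) Rx(roll)).
In Python, from plant import * gives the robot as it stands.
- The arm moves only by the tool arm_command, never from a script. Its arguments are lists of equal length, an entry for each row: "gripper": the finger opening in mm, from 0 to 91.8; "dp": the shift along the tool's x, y, z in units of 25 mm (1.0 is 25 mm), a list of three; "twist": the turn about the tool's z in units of 5 degrees (1.0 is 5 degrees). A call has exactly 5 rows; each row shifts and turns the commanded pose from where the row before left it, along the tool's axes as they then stand; what a row does not reach is not made up. A row lasts 1/8 s, in which the tool goes at most 62.5 mm and 10.7 degrees, less where a joint would pass 70% of its speed; a pose out of reach is approached as far as the arm can. A call is refused whole if a number of a shift passes 1 or a number of a turn 1, either way. A call with a gripper value outside its range is refused whole. The fingers move at their own pace and stop on an object; the grip force is fixed at half the most. Time passes only in rows, so rows that do not move let the fingers close, or fill a call up. It gives the time, the measured TCP pose, the force, the opening and the grip force at its end, in the units of the state.
- get_obs(): the state, without advancing time (a new reading comes with each control period).
- capture(name): name is "scene" or "top" or "wrist"; returns the picture (480x640x3 uint8, red, green, blue); there is no depth.
- get_calibration(name): a dict with "mtx" (3x3 intrinsics, pixels), "position" and "attitude" of the camera in the world; the wrist camera has in their place "mount" (4x4, takes a point from camera to tool coordinates, whose origin is the TCP and whose axes are the flange's). Camera axes: x right, y down, z forward; pixel columns grow to the right and rows downward; lengths in mm; the calibration is good to about 2 mm. A picture is of the moment at which its call begins: read the wrist's pose just before it. get_calibration takes no time and is no camera call.
- close_job(): hands the job in; it is judged then, once.
The state is a dict: "time": time; "joint_positions": joint angles; "dq": joint speeds; "tau": joint torques, N m; "tool_pos": TCP position; "tcp_rot": TCP orientation; "contact_force": force on the tool from outside, world axes, zero at the start; "moment": the same for the moment, N m; "grip_width": finger opening in mm; "finger_force": force on a finger pad.
Only numpy, scipy, OpenCV 4.12 (cv2) and the standard library are available. Lean on these libraries where they do the work, as an engineer would, in place of code of your own. Each camera call takes 0.05 s, during which the arm holds its last target. There are 200 camera calls.

## Task

Take the red-headed key out of the wooden key stand, put it straight down into the lock with the red ring on the grey takings box and push it fully home past the sticky pins, wiggling it a little if it catches. Only then turn it clockwise (seen from above) a quarter turn to the stop; the lock springs back, so finish while still gripping the key and holding it turned and fully home. Leave the blue key in the stand, and the call bell and ribbon spool where they are.

Things in the scene. Friction and masses are not known exactly. Their poses are not given: they have to be found in the camera images.
- red_key_center (a point): centre of the red plastic head of the loose upright key to be used (60 g), half-way up the head. z points up along the key, y along the width of head and blade, x through their thickness. Head 40 (y) x 12 (x) x 38 mm high; grip it across its thickness. Below it a steel neck 32 x 10 x 8 mm high, then the blade. This point is 27 mm above the neck's underside, 63 mm above the blade's tip
- red_key_tip (a point): middle of the lower end of the red key's steel blade; axes as red_key_center. Blade 16 mm wide (y), 4 mm thick (x), 36 mm long from the neck, the last 6 mm thinned to 12 x 2.5 mm. It is the same both ways round: it also fits turned half a turn about z
- blue_key_center (a point): centre of the blue plastic head of a second loose key of the same shape and size; it stands in the other slot of the stand and stays there
- key_stand: wooden key stand fixed to the counter, 50 (x) x 128 (y) x 45 mm high, origin at the centre of its underside. Two slots in its top at y = -33 and +33 mm, each 20 mm (y) x 7 mm (x), 39 mm deep, hold a key each: the neck rests on the top, the blade hangs 36 mm deep in the slot, the key's y axis along the stand's. Which key is in which slot varies
- takings_box: grey steel cash box fixed to the counter, 113 (x) x 143 (y) x 75 mm high, origin at the centre of its underside; a dark folded handle lies flat on the rear (+x) of its lid, the lock is in the lid on the centre line, 18 mm to the front (-x) of the centre. Between box and stand is a fixed counter scale, about 60 mm high; behind it a thin post of the glass case, 0.28 m high, stands at about x = 0.69, y = -0.03
- keyway (a point): mouth of the keyway on the turning axis, on top of the brass plug (38 mm across, 77.5 mm above the counter, red ring round it). z up, y along the slot; turns with the plug. Slot 18.5 (y) x 6 mm (x), over 40 mm deep; its mouth flares over the top 5 mm to 26.5 x 14 mm and guides the blade. Fully home, the neck rests on the plug: tip 36 mm below this point, head centre 27 mm above
- lock_plug (a joint): lock plug's angle in rad: 0 at rest, grows clockwise seen from above, stop at 1.5; a spring (0.02 to 0.1 N m) returns it. The blade has about 0.15 rad play in the slot, so the hand turns that much further. Two sprung sticky pins catch its tip about 12 and 21 mm below the mouth: a steady push takes up to 20 N, while small wiggles (3 degrees about z) let it past with about 10 N
- call_bell: brass-coloured counter call bell, 80 mm across, 54 mm high, origin at the centre of its underside; a loose bystander
- ribbon_copper: spool of copper-coloured ribbon lying flat, 72 x 79 x 26 mm, origin at the centre of its underside; a loose bystander
Mind the look-alikes: they are no part of the job. Leave any yellow look-alike of the part that bears red_key_center alone.

How it is judged (in metres and radians):
On the way, in this order (a step that is already met when the one before it is completed fails the run):
1. the red key stands fully home in the lock, the lock not yet turned (z of red_key_tip in the frame of keyway below -0.0335 m and horizontal distance between red_key_tip and keyway below 0.006 m and value of joint lock_plug below 0.3 rad), for 0.1 s.
2. the key is turned a quarter turn clockwise, still home (value of joint lock_plug above 1.35 rad and z of red_key_tip in the frame of keyway below -0.0325 m), for 0.2 s.
At the end, for the whole second after the job is handed in: Fingers grip the red key (over 2 N); blade within 3.5 mm of fully home, within 6 mm of the axis, upright within 0.15 rad; plug still (under 0.15 rad/s) beyond 1.35 rad of its 1.5; blue key moved less than 15 mm, bell and spool less than 20 mm (all of step 2 and velocity of joint lock_plug between -0.15 and 0.15 rad/s and horizontal distance between red_key_tip and keyway below 0.006 m and angle between red_key_tip's own z axis and vertical below 0.15 rad and contact force between the fingers and red_key above 2 N and distance of blue_key_center from where it was at the start of the episode below 0.015 m and distance of each of call_bell, ribbon_copper from where it was at the start of the episode below 0.02 m); the arm keeps its last pose, push and grip.
It fails at once if the blue key is taken or knocked (distance of blue_key_center from where it was at the start of the episode above 0.015 m).
It fails at once if the call bell is knocked away (distance of call_bell from where it was at the start of the episode above 0.02 m).
It fails at once if the ribbon spool is knocked away (distance of ribbon_copper from where it was at the start of the episode above 0.02 m).
It fails at once if the lock is turned before the key is fully home, or with something other than the red key (value of joint lock_plug above 0.6 rad and z of red_key_tip in the frame of keyway above -0.03 m).
It also fails if it takes over 56 s, if anything falls off the work surface, if the arm or the gripper's body presses on something with over 40 N, if the wrist force passes 120 N, or if a joint passes its speed limit or range.

## Working session

There is one attempt and no reset: what is moved stays moved. The work goes in short steps, Python scripts to look and compute and a tool call to move; the robot and the scene stay as the last step left them, time stands still between calls to the robot, and variables do not carry over. Pictures are saved under pics/ and viewed, at most 10 in all, crops included, and the job is handed in when it is done.

Besides the shell and the picture viewer there is one more tool, called after "Emit:" by a JSON object that holds its "api" and its "payload". arm_command: Moves the arm, as the interface text tells. Its arguments: {"type":"object","properties":{"gripper":{"type":"array"},"dp":{"type":"array"},"twist":{"type":"array"}},"required":["gripper","dp","twist"]}

```bash
mkdir -p pics; ls
python3 - <<'E'
from plant import *
import cv2,numpy as np
o=get_obs(); print(o)
for n in("scene","top","wrist"): print(n,get_calibration(n))
a=capture("scene");b=capture("top")
for n,i in(("scene",a),("top",b)):cv2.imwrite(f"pics/{n}0.png",i[:,:,::-1])
E
```

```text
pics
{'time': 0.0, 'joint_positions': array([-1.31601127e+00,  3.42741825e-01,  1.52497998e+00, -3.77746063e-06,
        1.27540977e+00, -1.45974282e-01]), 'dq': array([ 0.00019446,  0.00187226,  0.00012097,  0.00147618, -0.00036912,
       -0.00077864]), 'tau': array([ 2.44414550e-03, -4.31234765e+01, -2.44215578e+01,  7.20574474e-02,
        5.58462983e-02, -1.17545346e-04]), 'tool_pos': array([ 204.74328381, -483.00293471,  226.04797714]), 'tcp_rot': array([-3.14006956e+00, -2.20273567e-04,  4.00760269e-01]), 'contact_force': array([-0.27942311,  0.36819835,  0.45246734]), 'moment': array([ 0.01967617, -0.03648981, -0.02462406]), 'finger_force': 0.0, 'grip_width': 91.70621640075609}
scene {'mtx': array([[597.21788898,   0.        , 326.06227663],
       [  0.        , 597.21788898, 230.23702404],
       [  0.        ,   0.        ,   1.        ]]), 'position': array([-152.50874615,  921.80731055,  603.48876343]), 'attitude': array([-1.99876661e+00,  2.50171500e-03, -2.50960552e+00])}
top {'mtx': array([[498.6462068 ,   0.        , 311.79147718],
       [  0.        , 498.6462068 , 251.75144748],
       [  0.        ,   0.        ,   1.        ]]), 'position': array([ 430.32931305,   -8.83231275, 1085.10583905]), 'attitude': array([-3.04024782,  0.03179472, -1.59054454])}
wrist {'mtx': array([[394.11008758,   0.        , 324.10035179],
       [  0.        , 394.11008758, 239.15976314],
       [  0.        ,   0.        ,   1.        ]]), 'mount': array([[-1.68149382e-03, -9.60558839e-01, -2.78071734e-01,
         7.38194534e+01],
       [ 9.99998383e-01, -1.43798174e-03, -1.07966757e-03,
        -3.66217387e-01],
       [ 6.37222152e-04, -2.78073100e-01,  9.60559704e-01,
        -1.56592854e+02],
       [ 0.00000000e+00,  0.00000000e+00,  0.00000000e+00,
         1.00000000e+00]])}
```

View pics/top0.png

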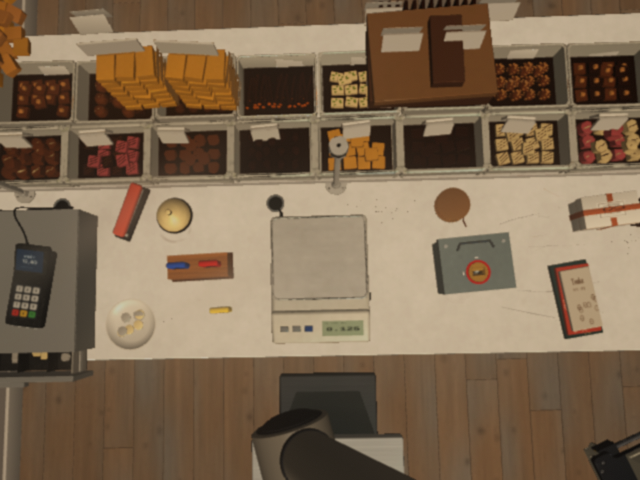

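View pics/scene0.png

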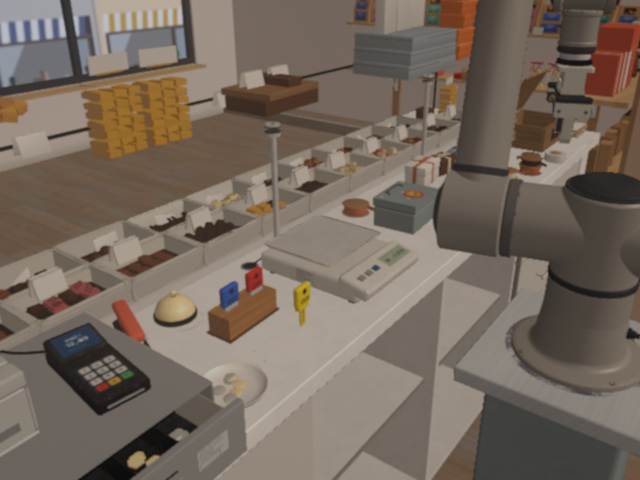

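The top view shows the red head at (209,264), the blue head at (177,266) and the yellow look-alike lying at (220,310). The red-ringed lock is at (478,271), the bell at (174,215) and the spool at (452,204). The red head standing in the wooden stand fits the description. Next I'll measure it and confirm it with an enlarged crop.

```bash
cat > h.py <<'E'
from plant import *
import cv2,numpy as np
from scipy.spatial.transform import Rotation as Ro
def cam(n,o=None):
    c=get_calibration(n)
    if n=="wrist":
        R=Ro.from_euler('xyz',o['tcp_rot']).as_matrix();M=c['mount']
        return c['mtx'],R@M[:3,:3],R@M[:3,3]+o['tool_pos']
    return c['mtx'],Ro.from_euler('xyz',c['attitude']).as_matrix(),c['position']
def plane(C,uv,z):
    K,R,p=C; uv=np.atleast_2d(np.float64(uv))
    d=np.c_[uv,np.ones(len(uv))]@np.linalg.inv(K).T@R.T
    return p+d*((z-p[2])/d[:,2])[:,None]
def proj(C,P):
    K,R,p=C;q=(np.atleast_2d(P)-p)@R@K.T;return q[:,:2]/q[:,2:]
def tri(Cs,uvs):
    A=np.zeros((3,3));b=np.zeros(3)
    for (K,R,p),uv in zip(Cs,uvs):
        d=R@np.linalg.inv(K)@np.r_[uv,1];d/=np.linalg.norm(d);M=np.eye(3)-np.outer(d,d);A+=M;b+=M@p
    return np.linalg.solve(A,b)
def blobs(img,lo,hi,roi,amin=10):
    x0,y0,x1,y1=roi;h=cv2.cvtColor(img[y0:y1,x0:x1],cv2.COLOR_RGB2HSV)
    # hue range may wrap
    if lo[0]<0: m=cv2.inRange(h,(0,lo[1],lo[2]),hi)|cv2.inRange(h,(180+lo[0],lo[1],lo[2]),(180,)+tuple(hi[1:]))
    else: m=cv2.inRange(h,lo,hi)
    cs,_=cv2.findContours(m,cv2.RETR_EXTERNAL,cv2.CHAIN_APPROX_NONE)
    return [c+np.array([x0,y0]) for c in cs if cv2.contourArea(c)>amin]
E
python3 - <<'E'
from h import *
t=cv2.imread("pics/top0.png")[:,:,::-1].copy();s=cv2.imread("pics/scene0.png")[:,:,::-1].copy()
T=cam("top");S=cam("scene")
def show(n,C,im,lo,hi,roi,z,amin=10):
    for c in blobs(im,lo,hi,roi,amin):
        r=cv2.minAreaRect(c);m=plane(C,r[0],z)[0]
        bp=plane(C,cv2.boxPoints(r),z)[:,:2].astype(np.float32);w=cv2.minAreaRect(bp)
        print(n,np.round(r[0],1),cv2.contourArea(c),m.round(1),np.round(w[1],1),round(w[2],1))
show("red",T,t,(-8,150,80),(8,255,255),(165,250,240,285),91)
show("blue",T,t,(105,120,60),(130,255,255),(165,250,240,285),91)
show("stand",T,t,(5,90,40),(15,200,160),(160,245,240,285),45,100)
show("ring",T,t,(-8,150,80),(8,255,255),(460,255,500,290),77)
show("box",T,t,(80,15,60),(110,90,160),(425,220,530,305),75,300)
show("redS",S,s,(-8,150,80),(8,255,255),(235,255,270,300),72)
show("ringS",S,s,(-8,150,80),(12,255,255),(395,180,430,205),77)
a=cv2.resize(t[240:290,155:245],None,fx=7,fy=7,interpolation=2);b=cv2.resize(t[225:300,425:525],None,fx=6.3,fy=3.33,interpolation=2)[:, :630]
cv2.imwrite("pics/crop1.png",np.vstack([a,b])[:,:,::-1])
E
```

```text
red [208.9 263.3] 119.0 [513.6 228.4  91. ] [14. 45.] 2.8
blue [176. 265.] 45.0 [511.5 295.3  91. ] [32.8  8.1] 88.7
stand [199.8 266.7] 1436.0 [510.6 258.7  45. ] [ 55.3 140.8] 2.2
ring [478.  271.5] 428.0 [ 486.1 -311.1   77. ] [49.  46.2] 88.7
redS [253.5 279. ] 262.0 [517.5 232.5  72. ] [28.2 92.8] 41.9
```

View pics/crop1.png

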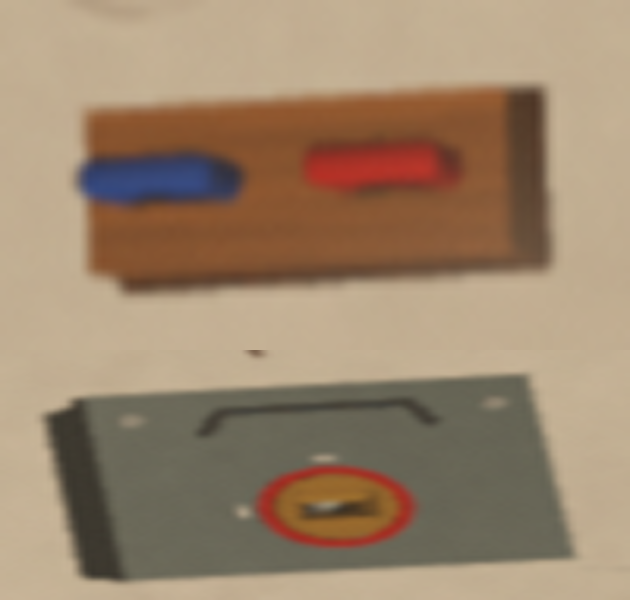

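The crop confirms the red key is in the right-hand slot (-y end) of the stand, and that the lock with the red ring is on the grey box. Stand and box are both turned about +2 to 3°. I'll rotate the gripper first, then travel.

Emit:
{"api": "arm_command", "payload": {"gripper": [91,91,91,91,91], "dp": [[0,0,0],[0,0,0],[0,0,0],[0,0,0],[0,0,0]], "twist": [-1,-1,-1,-1,-1]}}

```text
time: 0.72
tool_pos: [204.8, -483.2, 226.3]
tcp_rot: [-3.141, -0.0, 0.84]
contact_force: [-0.5, 0.0, -0.4]
grip_width: 91.0
finger_force: 0.0
```

Emit:
{"api": "arm_command", "payload": {"gripper": [91,91,91,91,91], "dp": [[0,0,0],[0,0,0],[0,0,0],[0,0,0],[0,0,0]], "twist": [-1,-1,-1,-1,-1]}}

```text
time: 1.35
tool_pos: [204.8, -483.1, 226.3]
tcp_rot: [-3.141, -0.001, 1.276]
contact_force: [-0.1, 0.4, 0.4]
grip_width: 90.9
finger_force: 0.0
```

Emit:
{"api": "arm_command", "payload": {"gripper": [80,80,80,80,80], "dp": [[0,0,0],[0,0,0],[0,0,0],[0,0,0],[0,0,0]], "twist": [-1,-1,-1,-0.9,0]}}

```text
time: 1.98
tool_pos: [204.8, -483.2, 226.4]
tcp_rot: [-3.141, -0.001, 1.613]
contact_force: [0.2, 0.6, -0.2]
grip_width: 80.4
finger_force: 0.0
```

Emit:
{"api": "arm_command", "payload": {"gripper": [80,80,80,80,80], "dp": [[0.93,0.45,0],[0.93,0.45,0],[0.93,0.45,0],[0.93,0.45,0],[0.93,0.45,0]], "twist": [0,0,0,0,0]}}

```text
time: 2.6
tool_pos: [256.3, -363.9, 226.6]
tcp_rot: [-3.142, -0.0, 1.612]
contact_force: [-1.3, -1.2, 1.0]
grip_width: 79.7
finger_force: 0.0
```

Emit:
{"api": "arm_command", "payload": {"gripper": [80,80,80,80,80], "dp": [[0.93,0.45,0],[0.93,0.45,0],[0.93,0.45,0],[0.93,0.45,0],[0.93,0.45,0]], "twist": [0,0,0,0,0]}}

```text
time: 3.22
tool_pos: [307.5, -245.4, 226.7]
tcp_rot: [-3.142, -0.0, 1.612]
contact_force: [-0.1, -0.4, 0.5]
grip_width: 80.1
finger_force: 0.0
```

Emit:
{"api": "arm_command", "payload": {"gripper": [80,80,80,80,80], "dp": [[0.93,0.45,0],[0.93,0.45,0],[0.93,0.45,0],[0.93,0.45,0],[0.93,0.45,0]], "twist": [0,0,0,0,0]}}

```text
time: 3.85
tool_pos: [358.6, -126.9, 226.7]
tcp_rot: [-3.142, 0.0, 1.612]
contact_force: [0.3, -0.4, -1.0]
grip_width: 80.0
finger_force: 0.0
```

Emit:
{"api": "arm_command", "payload": {"gripper": [80,80,80,80,80], "dp": [[0.93,0.45,0],[0.93,0.45,0],[0.93,0.45,0],[0.93,0.45,0],[0.93,0.45,0]], "twist": [0,0,0,0,0]}}

```text
time: 4.47
tool_pos: [409.9, -8.3, 226.6]
tcp_rot: [-3.141, 0.0, 1.612]
contact_force: [-0.6, 0.6, -1.3]
grip_width: 79.8
finger_force: 0.0
```

Emit:
{"api": "arm_command", "payload": {"gripper": [80,80,80,80,80], "dp": [[0.93,0.45,0.18],[0.93,0.45,0.18],[0.93,0.45,0.18],[0.93,0.45,0.18],[0.93,0.45,0.18]], "twist": [0,0,0,0,0]}}

```text
time: 5.1
tool_pos: [461.1, 110.2, 203.9]
tcp_rot: [-3.141, 0.0, 1.612]
contact_force: [0.5, -0.1, 0.4]
grip_width: 80.2
finger_force: 0.0
```

Emit:
{"api": "arm_command", "payload": {"gripper": [60,60,60,60,60], "dp": [[0.93,0.45,0.18],[0.93,0.45,0.18],[0.93,0.45,0.18],[0.93,0.45,0.18],[0.93,0.45,0.18]], "twist": [0,0,0,0,0]}}

```text
time: 5.72
tool_pos: [512.2, 228.7, 181.3]
tcp_rot: [-3.141, 0.0, 1.612]
contact_force: [-0.1, -0.4, -1.1]
grip_width: 60.0
finger_force: 0.0
```

Run:
```python
from h import *
o=get_obs();im=capture("wrist");print(o['tool_pos'],o['tcp_rot'],o['joint_positions'])
cv2.imwrite("pics/w1.png",im[:,:,::-1])
C=cam("wrist",o);T=cam("top")
for n,lo,hi in(("red",(-8,150,60),(8,255,255)),("blue",(105,120,50),(130,255,255))):
  for c in blobs(im,lo,hi,(0,0,640,480),150):
    r=cv2.minAreaRect(c);w=cv2.minAreaRect(plane(C,c[:,0],91)[:,:2].astype(np.float32))
    print(n,np.round(r[0],1),cv2.contourArea(c),np.round(w[0],1),np.round(w[1],1),round(w[2],1))
```

```text
[512.21144803 228.72761391 181.26919708] [-3.14109127e+00  2.50644084e-04  1.61186030e+00] [ 2.83431400e-01  4.46442774e-01  1.49291262e+00 -1.31811327e-04
  1.20278415e+00  2.42414947e-01]
red [331. 233.] 1061.5 [515.  236.1] [11.9 43.1] 2.3
red [587.5   4. ] 191.5 [651.2 374. ] [20.6  3.9] 2.2
blue [332.  135.5] 899.5 [512.8 297.4] [ 9.8 37. ] 2.9
```

View pics/w1.png

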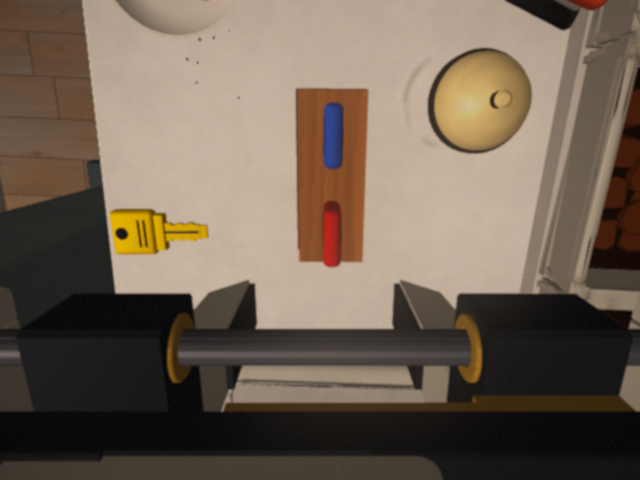

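The wrist view shows the red head at (331,233), the blue head at (332,135), the bell at (481,101) and the yellow key at (160,232). The red key is at about (515, 233), and the fingers are lined up with its thickness. I'll descend and grip.

Emit:
{"api": "arm_command", "payload": {"gripper": [60,60,60,60,60], "dp": [[0.17,0.12,0.6],[0,0,0.8],[0,0,0.8],[0,0,0.8],[0,0,0.6]], "twist": [0,0,0,0,0]}}

```text
time: 6.4
tool_pos: [514.2, 231.4, 90.1]
tcp_rot: [-3.14, 0.001, 1.612]
contact_force: [0.8, 0.3, -0.3]
grip_width: 59.9
finger_force: 0.0
```

Emit:
{"api": "arm_command", "payload": {"gripper": [60,60,60,60,30], "dp": [[0,0,0.6],[0,0,0.5],[0,0,0.35],[0,0,0],[0,0,0]], "twist": [0,0,0,0,0]}}

```text
time: 7.02
tool_pos: [515.2, 232.5, 55.9]
tcp_rot: [3.141, -0.0, 1.614]
contact_force: [0.8, 0.7, 0.1]
grip_width: 53.9
finger_force: 0.0
```

Emit:
{"api": "arm_command", "payload": {"gripper": [20,0,0,0,0], "dp": [[0,0,0],[0,0,0],[0,0,0],[0,0,0],[0,0,0]], "twist": [0,0,0,0,0]}}

```text
time: 7.65
tool_pos: [515.6, 232.4, 55.7]
tcp_rot: [3.14, -0.0, 1.614]
contact_force: [2.2, -0.1, -0.5]
grip_width: 11.8
finger_force: 30.0
```

Emit:
{"api": "arm_command", "payload": {"gripper": [0,0,0,0,0], "dp": [[0,0,0],[0,0,0],[0,0,0],[0,0,0],[0,0,0]], "twist": [0,0,0,0,0]}}

```text
time: 8.28
tool_pos: [515.6, 232.4, 55.7]
tcp_rot: [3.14, -0.0, 1.614]
contact_force: [4.3, 0.7, -0.9]
grip_width: 11.8
finger_force: 30.0
```

Emit:
{"api": "arm_command", "payload": {"gripper": [0,0,0,0,0], "dp": [[0,0,-0.4],[0,0,-0.8],[0,0,-1],[0,0,-1],[0,0,-1]], "twist": [0,0,0,0,0]}}

```text
time: 8.9
tool_pos: [513.1, 232.1, 160.5]
tcp_rot: [-3.137, 0.001, 1.614]
contact_force: [0.0, 1.0, -0.5]
grip_width: 11.7
finger_force: 30.0
```

Emit:
{"api": "arm_command", "payload": {"gripper": [0,0,0,0,0], "dp": [[0,0,-0.8],[0,0,-0.3],[0,0,0],[0,0,0],[0,0,0]], "twist": [0,0,0,0,0]}}

```text
time: 9.52
tool_pos: [514.4, 232.2, 187.0]
tcp_rot: [-3.14, 0.001, 1.614]
contact_force: [0.8, 0.1, -0.9]
grip_width: 12.0
finger_force: 30.0
```

Run:
```python
from h import *
o=get_obs();im=capture("wrist");s=capture("scene");print(o['tool_pos'],o['tcp_rot'],o['grip_width'])
cv2.imwrite("pics/w2.png",im[:,:,::-1])
C=cam("wrist",o)
p=o['tool_pos'];print("expected head top px",proj(C,p+[0,0,36-1]), proj(C,p+[0,0,-46.]))
for c in blobs(im,(-8,150,40),(8,255,255),(150,100,500,480),100):
    r=cv2.boundingRect(c);print(r,plane(C,[[r[0]+r[2]/2,r[1]]],p[2]-3)-p)
x,y=proj(cam("scene"),p)[0].astype(int);print(x,y)
v=cv2.resize(s[y-90:y+60,x-75:x+75],(480,480),interpolation=2)
cv2.imwrite("pics/c2.png",np.hstack([v,cv2.resize(im[200:480,200:460],(300,480))])[:,:,::-1])
```

```text
[514.38686391 232.19467806 187.00846867] [-3.13970723e+00  5.12106675e-04  1.61376517e+00] 11.969332994698027
expected head top px [[327.7202545  348.68565789]] [[326.80453774 267.96865528]]
(307, 365, 34, 28) [[ -0.08877238 -32.02943384  -3.        ]]
(306, 265, 36, 65) [[-2.11853612 17.18804022 -3.        ]]
251 221
```

View pics/c2.png

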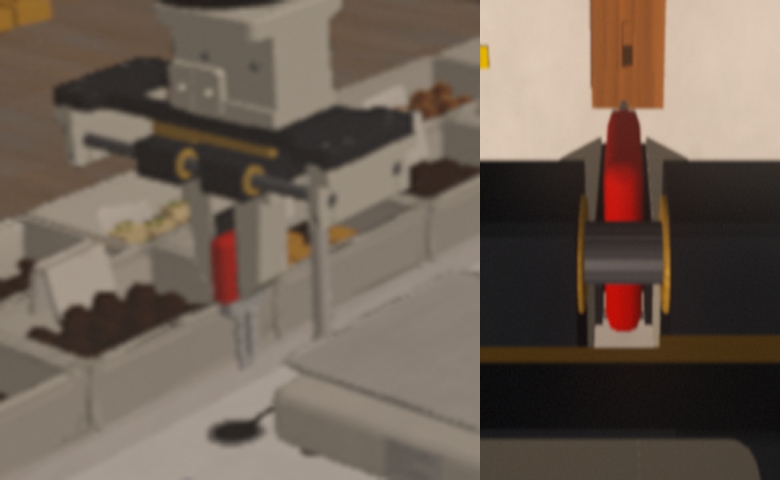

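The key hangs upright in the fingers: red head between the pads, blade pointing down in the scene crop at about (245,340). It sits about 2.5 mm toward -y of the finger centre. I'll travel just past the lock so the wrist camera can see it.

Emit:
{"api": "arm_command", "payload": {"gripper": [0,0,0,0,0], "dp": [[-0.6,-0.06,0],[-0.96,-0.09,0],[-0.96,-0.09,0],[-0.96,-0.09,0],[-0.96,-0.09,0]], "twist": [0,0,0,0,0]}}

```text
time: 10.25
tool_pos: [508.8, 119.3, 187.9]
tcp_rot: [-3.142, 0.0, 1.613]
contact_force: [-0.0, -0.1, -0.5]
grip_width: 11.9
finger_force: 30.0
```

Emit:
{"api": "arm_command", "payload": {"gripper": [0,0,0,0,0], "dp": [[-0.96,-0.09,0],[-0.96,-0.09,0],[-0.96,-0.09,0],[-0.96,-0.09,0],[-0.96,-0.09,0]], "twist": [0,0,0,0,0]}}

```text
time: 10.88
tool_pos: [502.6, -1.0, 188.0]
tcp_rot: [-3.142, 0.0, 1.613]
contact_force: [0.4, 0.1, -0.6]
grip_width: 12.1
finger_force: 30.0
```

Emit:
{"api": "arm_command", "payload": {"gripper": [0,0,0,0,0], "dp": [[-0.96,-0.09,0],[-0.96,-0.09,0],[-0.96,-0.09,0],[-0.96,-0.09,0],[-0.96,-0.09,0]], "twist": [0,0,0,0,0]}}

```text
time: 11.5
tool_pos: [496.3, -121.3, 188.0]
tcp_rot: [-3.141, 0.0, 1.613]
contact_force: [0.6, -0.3, -0.2]
grip_width: 11.6
finger_force: 30.0
```

Emit:
{"api": "arm_command", "payload": {"gripper": [0,0,0,0,0], "dp": [[-0.96,-0.09,0],[-0.96,-0.09,0],[-0.96,-0.09,0],[-0.96,-0.09,0],[-0.96,-0.09,0]], "twist": [0,0,0,0,0]}}

```text
time: 12.12
tool_pos: [490.0, -241.6, 188.0]
tcp_rot: [-3.141, 0.0, 1.613]
contact_force: [-0.2, -0.6, -0.0]
grip_width: 11.9
finger_force: 30.0
```

Emit:
{"api": "arm_command", "payload": {"gripper": [0,0,0,0,0], "dp": [[-0.96,-0.09,0],[-0.96,-0.09,0],[-0.96,-0.09,0],[-0.6,-0.06,0],[-0.3,0,0]], "twist": [0,0,0,0,0]}}

```text
time: 12.75
tool_pos: [486.6, -335.8, 187.8]
tcp_rot: [-3.141, -0.0, 1.613]
contact_force: [-0.2, -0.6, 0.2]
grip_width: 11.6
finger_force: 30.0
```

Emit:
{"api": "arm_command", "payload": {"gripper": [0,0,0,0,0], "dp": [[0,0,0],[0,0,0],[0,0,0],[0,0,0],[0,0,0]], "twist": [0,0,0,0,0]}}

```text
time: 13.38
tool_pos: [486.8, -334.7, 188.1]
tcp_rot: [3.141, 0.0, 1.614]
contact_force: [-0.7, -0.1, -0.7]
grip_width: 11.8
finger_force: 30.0
```

Run:
```python
from h import *
o=get_obs();im=capture("wrist");print(o['tool_pos'],o['tcp_rot'],o['grip_width'])
C=cam("wrist",o);p=o['tool_pos']
for c in blobs(im,(-8,150,40),(8,255,255),(150,0,500,480),100):
    r=cv2.minAreaRect(c);w=cv2.minAreaRect(plane(C,c[:,0],76)[:,:2].astype(np.float32))
    print(np.round(r[0]),cv2.boundingRect(c),np.round(w[0],1),np.round(w[1],1))
cv2.imwrite("pics/w3.png",im[:,:,::-1])
```

```text
[ 486.81015293 -334.72259566  188.07723057] [3.14148297e+00 1.89177515e-04 1.61411905e+00] 11.778935278579956
[324. 384.] (307, 365, 34, 38) [ 489.8 -456.8] [25.9 34.2]
[324. 297.] (306, 265, 36, 65) [ 486.9 -382.7] [26.5 51.6]
[326. 202.] (292, 168, 70, 70) [ 486.1 -311.6] [47.9 48.4]
```

View pics/w3.png

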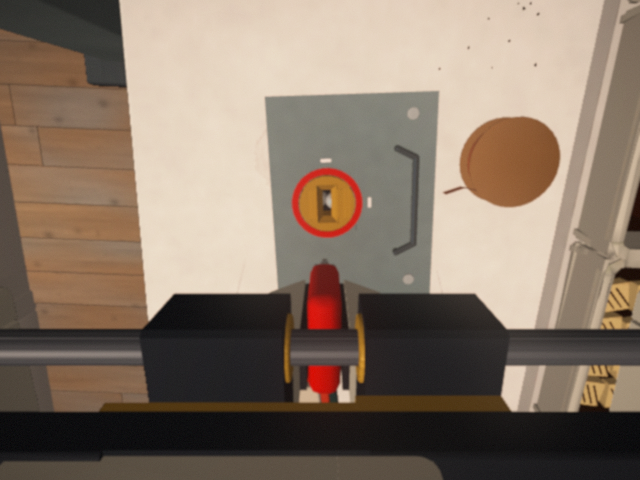

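The wrist view shows the lock ring centred at (326,202), with its slot in line with the key. The key head is at (324,297) and the spool at (510,162). I'll move over the lock and start descending.

Emit:
{"api": "arm_command", "payload": {"gripper": [0,0,0,0,0], "dp": [[0.5,0.03,0],[0.5,0.03,0.5],[0.03,0,0.7],[0,0,0.6],[0,0,0.5]], "twist": [0,0,0,0,0]}}

```text
time: 14.05
tool_pos: [487.1, -308.8, 129.7]
tcp_rot: [-3.141, -0.0, 1.614]
contact_force: [-0.4, 0.4, -0.3]
grip_width: 11.9
finger_force: 30.0
```

Emit:
{"api": "arm_command", "payload": {"gripper": [0,0,0,0,0], "dp": [[0,0,0],[0,0,0],[0,0,0],[0,0,0.1],[0,0,0.1]], "twist": [0,0,0,0,0]}}

```text
time: 14.68
tool_pos: [487.2, -309.2, 125.5]
tcp_rot: [3.141, 0.0, 1.614]
contact_force: [-0.0, 0.1, -0.5]
grip_width: 11.9
finger_force: 30.0
```

Emit:
{"api": "arm_command", "payload": {"gripper": [0,0,0,0,0], "dp": [[0,0,0.1],[0,0,0.1],[0,0,0.1],[0,0,0],[0,0,0]], "twist": [0,0,0,0,0]}}

```text
time: 15.3
tool_pos: [487.1, -309.1, 118.0]
tcp_rot: [3.142, 0.0, 1.614]
contact_force: [0.2, 0.6, -0.1]
grip_width: 11.6
finger_force: 30.0
```

Emit:
{"api": "arm_command", "payload": {"gripper": [0,0,0,0,0], "dp": [[0,0,0.06],[0,0,0.06],[0,0,0.06],[0,0,0.06],[0,0,0]], "twist": [0.6,-0.6,-0.6,0.6,0]}}

```text
time: 15.92
tool_pos: [486.5, -309.4, 112.1]
tcp_rot: [-3.14, 0.0, 1.614]
contact_force: [-3.5, -1.3, 1.2]
grip_width: 11.5
finger_force: 30.0
```

Emit:
{"api": "arm_command", "payload": {"gripper": [0,0,0,0,0], "dp": [[0,0,0.06],[0,0,0.06],[0,0,0.06],[0,0,0.06],[0,0,0]], "twist": [0.6,-0.6,-0.6,0.6,0]}}

```text
time: 16.55
tool_pos: [486.7, -309.6, 106.6]
tcp_rot: [-3.141, 0.001, 1.614]
contact_force: [-4.4, -1.0, 5.5]
grip_width: 12.0
finger_force: 30.0
```

Emit:
{"api": "arm_command", "payload": {"gripper": [0,0,0,0,0], "dp": [[0,-0.03,0.06],[0,0,0.06],[0,0,0.06],[0,0,0.06],[0,0,0]], "twist": [0.6,-0.6,-0.6,0.6,0]}}

```text
time: 17.18
tool_pos: [487.3, -309.9, 101.2]
tcp_rot: [3.139, 0.002, 1.614]
contact_force: [-0.6, -0.7, 5.1]
grip_width: 11.9
finger_force: 30.0
```

Emit:
{"api": "arm_command", "payload": {"gripper": [0,0,0,0,0], "dp": [[0,0,0.06],[0,0,0.06],[0,0,0.06],[0,0,0.06],[0,0,0]], "twist": [0.6,-0.6,-0.6,0.6,0]}}

```text
time: 17.8
tool_pos: [487.5, -309.8, 94.8]
tcp_rot: [3.139, 0.002, 1.615]
contact_force: [1.9, -0.4, 2.9]
grip_width: 11.5
finger_force: 30.0
```

Emit:
{"api": "arm_command", "payload": {"gripper": [0,0,0,0,0], "dp": [[0,0.01,0.06],[0,0,0.06],[0,0,0.06],[0,0,0.06],[0,0,0]], "twist": [0.6,-0.6,-0.6,0.6,0]}}

```text
time: 18.42
tool_pos: [487.5, -309.5, 88.1]
tcp_rot: [3.14, 0.001, 1.615]
contact_force: [2.8, -2.9, -0.4]
grip_width: 11.9
finger_force: 30.0
```

Emit:
{"api": "arm_command", "payload": {"gripper": [0,0,0,0,0], "dp": [[0,0,0.04],[0,0,0],[0,0,0.04],[0,0,0],[0,0,0]], "twist": [0.6,-0.6,-0.6,0.6,0]}}

```text
time: 19.05
tool_pos: [487.6, -310.0, 87.7]
tcp_rot: [3.139, 0.003, 1.615]
contact_force: [-0.6, -0.7, 10.2]
grip_width: 11.7
finger_force: 30.0
```

Run:
```python
from h import *
o=get_obs();im=capture("wrist");s=capture("scene");print(o['tool_pos'],o['contact_force'])
for c in blobs(im,(-8,150,40),(8,255,255),(250,255,400,480),100): print(cv2.boundingRect(c))
x,y=proj(cam("scene"),o['tool_pos'])[0].astype(int)
v=cv2.resize(s[y-40:y+40,x-50:x+50],(500,400),interpolation=2)
cv2.imwrite("pics/c4.png",np.hstack([v,cv2.resize(im[180:400,230:420],(300,400))])[:,:,::-1])
```

```text
[ 487.56846525 -309.97904969   87.73292417] [-0.57130089 -0.72548485 10.22021619]
(307, 365, 34, 29)
(306, 265, 37, 65)
(273, 255, 103, 36)
```

View pics/c4.png

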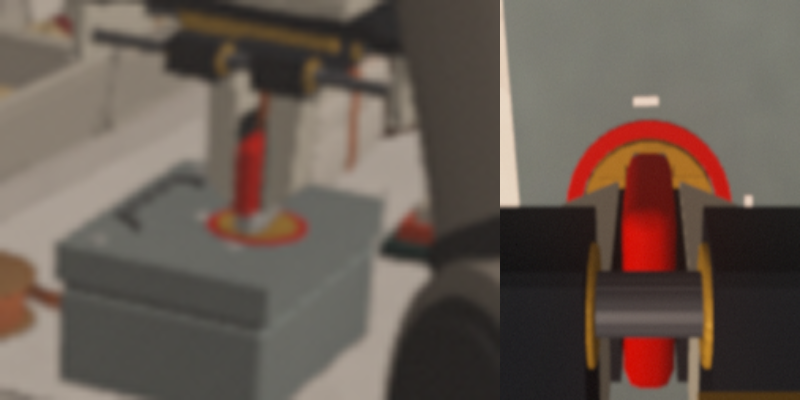

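The key is fully home: the neck sits on the plug inside the red ring, 10 N pushes back, and the key hasn't slipped in the fingers. Next I'll turn it clockwise about the lock axis, which is 2.5 mm off the TCP.

Emit:
{"api": "arm_command", "payload": {"gripper": [0,0,0,0,0], "dp": [[0,0,0.02],[0,0.01,0],[0,0.01,0],[0,0.01,0],[0,0.01,0]], "twist": [0,1,1,1,1]}}

```text
time: 19.77
tool_pos: [488.3, -309.9, 87.6]
tcp_rot: [3.139, 0.001, 1.264]
contact_force: [-1.6, 0.6, 14.9]
grip_width: 11.7
finger_force: 30.0
```

```bash
python3 -c "
from plant import *
o=get_obs();print(o['contact_force'],o['moment'],o['tool_pos'])"
```

```text
[-1.61180224  0.58501372 14.92449953] [-0.00587408  0.28835942  0.02615333] [ 488.28816238 -309.9363974    87.58937308]
```

Emit:
{"api": "arm_command", "payload": {"gripper": [0,0,0,0,0], "dp": [[0,0.01,0],[0,0.01,0],[0,0.01,0],[0,0.01,0],[0,0.01,0]], "twist": [1,1,1,1,1]}}

```text
time: 20.4
tool_pos: [489.0, -310.5, 87.6]
tcp_rot: [3.139, 0.001, 0.828]
contact_force: [-4.2, 0.0, 15.1]
grip_width: 12.0
finger_force: 30.0
```

Emit:
{"api": "arm_command", "payload": {"gripper": [0,0,0,0,0], "dp": [[0,0.01,0],[0,0.01,0],[0,0.01,0],[0,0.01,0],[0,0.01,0]], "twist": [1,1,1,1,1]}}

```text
time: 21.02
tool_pos: [489.5, -311.2, 87.6]
tcp_rot: [3.14, -0.0, 0.392]
contact_force: [-4.7, 1.2, 15.8]
grip_width: 11.8
finger_force: 30.0
```

```bash
python3 -c "
from plant import *
o=get_obs();print(o['contact_force'],o['moment'],o['tool_pos'])"
```

```text
[-4.72021844  1.24955812 15.79981444] [0.18031651 0.81827377 0.09699777] [ 489.49632777 -311.19754102   87.59252956]
```

Emit:
{"api": "arm_command", "payload": {"gripper": [0,0,0,0,0], "dp": [[-0.02,0.01,0],[-0.02,0.01,0],[0,0.01,0],[0,0.01,0],[0,0,0]], "twist": [1,1,1,1,0]}}

```text
time: 21.65
tool_pos: [489.5, -311.9, 87.6]
tcp_rot: [3.141, -0.002, 0.044]
contact_force: [-1.0, 3.4, 13.8]
grip_width: 12.1
finger_force: 30.0
```

```bash
python3 -c "
from plant import *
o=get_obs();print(o['contact_force'],o['moment'],o['tool_pos'])"
```

```text
[-0.97075201  3.36807417 13.83030133] [0.64675266 0.36482344 0.02820198] [ 489.49749598 -311.90264231   87.58939401]
```

Emit:
{"api": "arm_command", "payload": {"gripper": [0,0,0,0,0], "dp": [[0,0,0],[0,0,0],[0,0,0],[0,0,0],[0,0,0]], "twist": [0.7,0.6,0,0,0]}}

```text
time: 22.28
tool_pos: [489.6, -311.8, 87.6]
tcp_rot: [3.141, -0.002, -0.067]
contact_force: [-0.4, 3.2, 14.6]
grip_width: 12.1
finger_force: 30.1
```

Run:
```python
from h import *
o=get_obs();print(o['contact_force'],o['moment'],o['tool_pos'],o['tcp_rot'],o['dq'].round(3))
im=capture("wrist");s=capture("scene")
x,y=proj(cam("scene"),o['tool_pos'])[0].astype(int)
v=cv2.resize(s[y-40:y+40,x-50:x+50],(500,400),interpolation=2)
cv2.imwrite("pics/c5.png",np.hstack([v,cv2.resize(im[180:400,230:420],(300,400))])[:,:,::-1])
```

```text
[-0.44598761  3.2024564  14.59539854] [0.72951686 0.21815922 0.32767415] [ 489.5851959  -311.79919235   87.58046663] [ 3.14084136e+00 -2.10045564e-03 -6.72845894e-02] [ 0.001 -0.    -0.001  0.002 -0.001 -0.002]
```

View pics/c5.png

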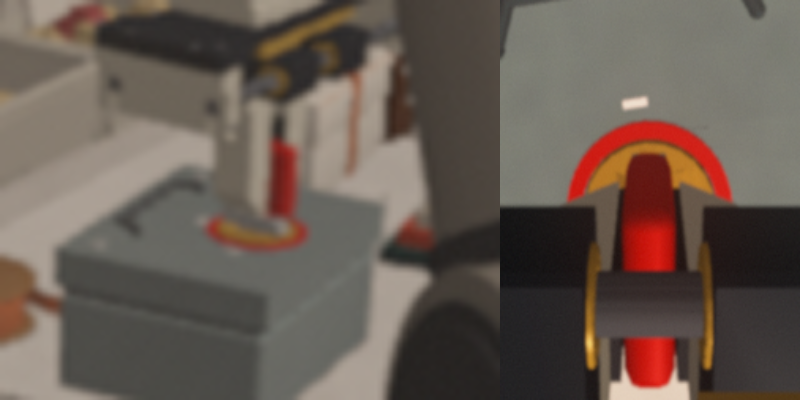

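The picture shows the key still square in the fingers, seated in the ring and turned a quarter turn. The moment about z jumped to 0.33 N m at 1.68 rad of hand turn, so the plug is at its stop. The push is still 14.6 N, so I'm handing in.

```bash
python3 -c "
from plant import *
print(close_job())"
```

```text
the job is handed in; nothing more can be done
None
```

I handed the job in at about 22 s with the red key fully home in the lock, turned clockwise to the stop and still gripped; the judge's result was not shown, and I didn't re-measure the blue key, bell or spool, though the arm met no contact near them.

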